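Slide the cabinet door back and stow the meter

TASK

On the bench, clear away the handheld meter: slide the low cabinet's lower-track door all the way in behind (under) its neighbour, then lay the meter gently, flat and face up, on the floor of the bay this uncovers. Leave that door fully open and the neighbour door closed where it is, and do not disturb the small carton, the cup or the tape roll.

Things in the scene. Friction and masses are not known exactly. Their poses are not given: they have to be found in the camera images.
- cabinet: Fixed low white cabinet, 200 (x) x 400 (y) mm; origin: centre of its underside on the bench. Two bays side by side along y, floor 30 mm above the bench, 8 mm partition between (y -8 to 0). Long walls (x +/-92 to 100) 86 mm high, end walls (y +/-192 to 200) 66 mm. Two level dark-grey doors, 176 x 200 x 6 mm, lie on a double track over the bays and slide along y.
- low_door (a joint): Travel (m) of the lower-track door (over the +y bay, upper face 72 mm above the bench): 0 closed, grows as it slides toward the cabinet's -y, beneath its neighbour; 0.140 at its hard stop (fully open). Starts 0 to 50 mm ajar. About 1.5 N of friction; stays where it is left.
- low_door_handle (a point): Middle of the top face of the lower-track door's solid aluminium bar handle: 100 mm long (cabinet x), 12 thick (y), 24 high on the door, top 96 mm above the bench; at cabinet y +174 mm when closed. Fully open, its centre is 26 mm short of the neighbour's edge, whose top is 9 mm above the lower door: fingertips 10 mm or more above the lower door clear it.
- top_door (a joint): Travel (m) of the neighbour, the upper-track door (over the -y bay, upper face 81 mm above the bench, inner edge at cabinet y +8 mm): 0 closed, as at the start; grows as it slides toward +y. To stay closed. Like bar handle at its outer end, cabinet y -174 mm, top 105 mm above the bench. About 2.5 N of friction.
- bay (a point): On the floor of the +y bay (30 mm above the bench), mid of the opening the fully open lower-track door leaves: cabinet x 0, y +122 mm. Axes as the cabinet's. The opening runs 70 mm either way along y, 92 mm along x. With the door open its handle stands 82 to 94 mm from here toward -y, its top 66 mm above this floor.
- meter: Handheld electrical meter, dark grey, with a screen and round dial on its upper face; 135 (its x) x 58 (its y) x 32 (z) mm, about 0.25 kg. Origin: centre of its underside; z up through its face. Lies face up on the bench at the start. With its length along the cabinet's x it fits the opening.
- carton: Small closed cardboard box 80 x 60 x 40 mm near the meter; bystander. Origin: centre of underside.
- cup: Paper cup, 74 mm wide, 85 mm tall, beyond the cabinet and meter; bystander. Origin: centre of underside.
- tape: Roll of clear tape, lying flat, 100 mm wide, 45 mm high; bystander. Origin: centre of underside.

How it is judged:
On the way:
1. the lower-track door is fully back behind its neighbour, which is still closed (value of joint low_door above 0.125 m and value of joint top_door below 0.015 m), for 0.2 s.
At the end, for the whole second after the job is handed in: The lower-track door is at least 125 of its 140 mm open, the neighbour door less than 15 mm from closed, and the meter lies still, flat (within 0.15 rad) and face up on the floor (within 6 mm) of the uncovered +y bay (all of step 1 and z of meter in the frame of bay between -0.006 and 0.006 m and x of meter in the frame of bay between -0.09 and 0.09 m and y of meter in the frame of bay between -0.13 and 0.09 m and angle between meter's own z axis and vertical below 0.15 rad and linear speed of meter below 0.02 m/s); the robot touches nothing.
It fails at once if the carton is moved more than 30 mm (distance of carton from where it was at the start of the episode above 0.03 m).
It fails at once if the cup is moved more than 30 mm (distance of cup from where it was at the start of the episode above 0.03 m).
It fails at once if the tape is moved more than 30 mm (distance of tape from where it was at the start of the episode above 0.03 m).
It fails at once if the meter is dropped or thrown (faster than 0.6 m/s out of the fingers, a fall of about 20 mm) (linear speed of meter above 0.6 m/s and contact force between the fingers and meter below 0.1 N).
It also fails if it takes over 70 s, if anything falls off the work surface, if the arm or the gripper's body presses on something with over 40 N, if the wrist force passes 120 N, or if a joint passes its speed limit or range.

ROBOT

A 7-joint arm with a two-finger parallel gripper is mounted at the origin on the work surface. World frame = base frame: x ahead of the robot, y to its left, z up, the work surface at z = 0. Lengths are in m, angles in rad, forces in N, time in s.
With the tool pointing down it reaches from about 0.4 to 0.85 m from the base axis. Payload 4.5 kg.
Tool frame: the origin (TCP) lies at the very end of the fingers, on their centre line; the grasp point (between the pads) lies 19 mm behind it (r.grip_point_offset is the distance from the TCP to the grasp point, in m); z points along the fingers, y is the line along which they close (so a half turn about z gives the same grasp; the last joint's range is limited). The gripper opens to 88 mm and grips with 3 to 60 N. Pads are 18 mm wide; open, the fingers measure 123 mm over their backs; the gripper's body (75 mm by 187 mm) begins 45 mm behind the grasp point.
Start: joints at [-1.075, 0.689, -0.195, 1.565, 0.157, 0.902, -0.215], TCP at [0.278, 0.56, 0.239] pointing down, gripper open.
Joint ranges: [-3.01, 3.01], [-0.46, 2.08], [-1.47, 1.51], [0.13, 2.56], [-1, 4.14], [0.04, 2.09], [-2.66, 2.66]. Speed limits (rad/s): [2.57, 2.57, 3.14, 3.14, 3.14, 3.14, 3.14].

INTERFACE

Orientations are given as a unit quaternion [x, y, z, w].
In Python, from plant import r gives the robot as it stands.
- The arm moves only by the tool carry_out, never from a script. Its argument "rows" is a list of rows, each a list of 3 entries, a list of its own where there are three numbers: the shift along the tool's x, y, z in cm, then the turn, a rotation vector about the tool's x, y, z in degrees, then the closure, from 0 (fully open) to 1 (shut). A call has 1 to 12 rows; each row is the pose to reach, as a shift and turn from the pose commanded when the call began, along the tool's axes at that moment; what a row does not reach only later rows make up. A row lasts 1/10 s, in which the tool goes at most 50 mm and 8.59 degrees, less where a joint would pass 70% of its speed; a pose out of reach is approached as far as the arm can. A call with a gripper value outside its range is refused whole. The fingers move at their own pace and stop on an object; "newtons" is the grip in N (left out, the last holds). Time passes only in rows, so rows that repeat a pose let the fingers close. It gives the time, the measured TCP pose, the force, the opening and the grip force at its end, in the units of the state.
- r.get_state(): the state, without advancing time (a new reading comes with each control period).
- r.snapshot(name): name is "scene" or "top" or "wrist"; returns a dict with "image" (384x512x3 uint8, red, green, blue), "fx", "fy", "cx", "cy" (pixels), "pose" (4x4, takes a point from camera to world coordinates). Camera axes: x right, y up, looking along -z (the intrinsics and any distortion apply to the point x, -y, -z); pixel columns grow to the right and rows downward; lengths in m; the calibration is good to about 2 mm. The wrist camera is an equidistant fisheye: a pixel r from the principal point sees the ray r / f radians off the axis. A picture is of the moment at which its call begins. There is no depth.
- r.finish_job(): hands the job in; it is judged then, once.
The state is a dict: "clock": time; "q": joint angles; "qd": joint speeds; "joint_torque": joint torques, N m; "tool_pos": TCP position; "eef_rot": TCP orientation; "contact_force": force on the tool from outside, world axes, zero at the start; "moment": the same for the moment, N m; "opening": opening from 0.0 (shut) to 1.0 (fully open); "finger_force": force on a finger pad.
Only numpy, scipy, OpenCV 4.12 (cv2) and the standard library are available. Lean on these libraries where they do the work, as an engineer would, in place of code of your own. Each camera call takes 0.05 s, during which the arm holds its last target. There are 200 camera calls.

## Working session

There is one attempt and no reset: what is moved stays moved. The work goes in short steps, Python scripts to look and compute and a tool call to move; the robot and the scene stay as the last step left them, time stands still between calls to the robot, and variables do not carry over. Pictures are saved under pics/ and viewed, at most 10 in all, crops included, and the job is handed in when it is done.

Besides the shell and the picture viewer there is one more tool, called after ">>>" as name([rows], argument=value, ...), one row to a line, values as JSON. carry_out: Moves the arm, as the interface text tells. Its arguments: {"type":"object","properties":{"rows":{"type":"array"},"newtons":{"type":"number"}},"required":["rows"]}

```bash
mkdir -p pics; cat > h.py <<'E'
import numpy as np, cv2
from plant import r
def ray(s,u,v):
    P=np.array(s["pose"]); x=(u-s["cx"])/s["fx"]; y=(v-s["cy"])/s["fy"]
    d=P[:3,:3]@np.array([x,-y,-1.]); return P[:3,3],d
def on(s,u,v,z):
    o,d=ray(s,u,v); return o+d*(z-o[2])/d[2]
def proj(s,p):
    P=np.array(s["pose"]); c=P[:3,:3].T@(np.array(p)-P[:3,3])
    return s["cx"]+s["fx"]*c[0]/-c[2], s["cy"]+s["fy"]*c[1]/c[2]
E
python3 - <<'E'
from h import *
import pickle
S={n:r.snapshot(n) for n in("top","scene","wrist")}
pickle.dump(S,open("s0.pkl","wb"))
for n in("top","scene"):cv2.imwrite(f"pics/{n}0.png",cv2.resize(S[n]["image"][...,::-1],(800,600)))
for n in S: print(n,S[n]["fx"],S[n]["cx"],S[n]["cy"],np.round(S[n]["pose"],3).tolist(), [k for k in S[n]])
print(r.get_state())
E
```

```text
top 378.8739449514587 253.27645051330046 189.5861895113021 [[-0.022, 0.985, -0.169, 0.412], [-1.0, -0.023, -0.008, -0.005], [-0.011, 0.169, 0.986, 1.179], [0.0, 0.0, 0.0, 1.0]] ['image', 'fx', 'fy', 'cx', 'cy', 'pose']
scene 375.2184810709518 255.95202517436837 190.85125278448842 [[0.808, -0.429, 0.403, 0.999], [0.589, 0.601, -0.54, -0.528], [-0.011, 0.674, 0.739, 0.822], [0.0, 0.0, 0.0, 1.0]] ['image', 'fx', 'fy', 'cx', 'cy', 'pose']
wrist 297.3186396354542 254.198093539707 190.95354986550984 [[0.445, -0.86, -0.249, 0.214], [0.895, 0.427, 0.125, 0.591], [-0.001, -0.278, 0.96, 0.384], [0.0, 0.0, 0.0, 1.0]] ['image', 'fx', 'fy', 'cx', 'cy', 'pose']
{'clock': 0.15, 'q': array([-1.07520594,  0.68980039, -0.19453335,  1.56605595,  0.15732094,
        0.9024627 , -0.21511816]), 'qd': array([-0.00032055, -0.00135818, -0.00011051, -0.00503833, -0.00099187,
        0.00029806, -0.00167482]), 'joint_torque': array([-1.70854313e-03, -5.27861631e+01, -1.26855411e+00, -1.53586364e+01,
       -5.24740072e-02,  3.95275623e-03,  1.11864588e-04]), 'tool_pos': array([0.27830117, 0.55911988, 0.23810186]), 'eef_rot': array([ 2.28820414e-01,  9.73468424e-01, -6.59558330e-04, -1.02237361e-04]), 'contact_force': array([ 0.48035486, -0.11093269, -0.12076161]), 'moment': array([-0.02306137, -0.06118321, -0.04139375]), 'finger_force': 0.0, 'opening': 0.9983092096326681}
```

View pics/top0.png

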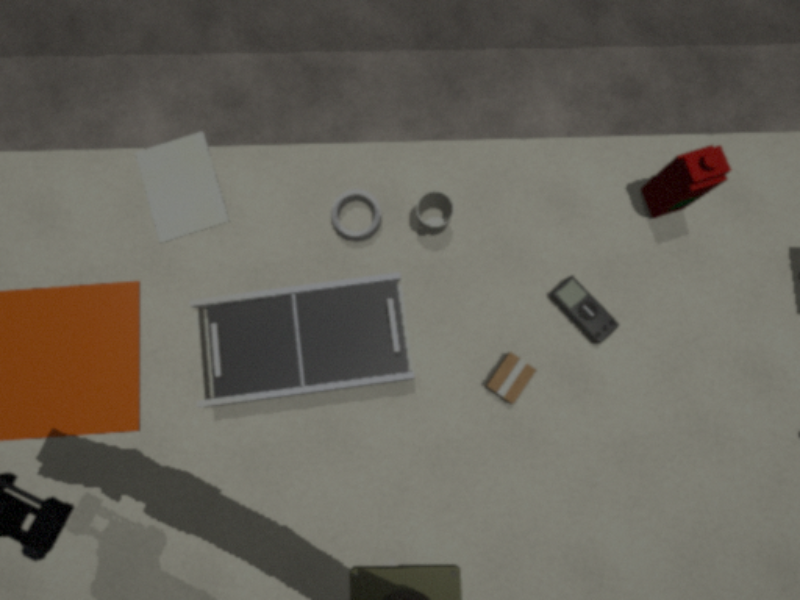

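View pics/scene0.png

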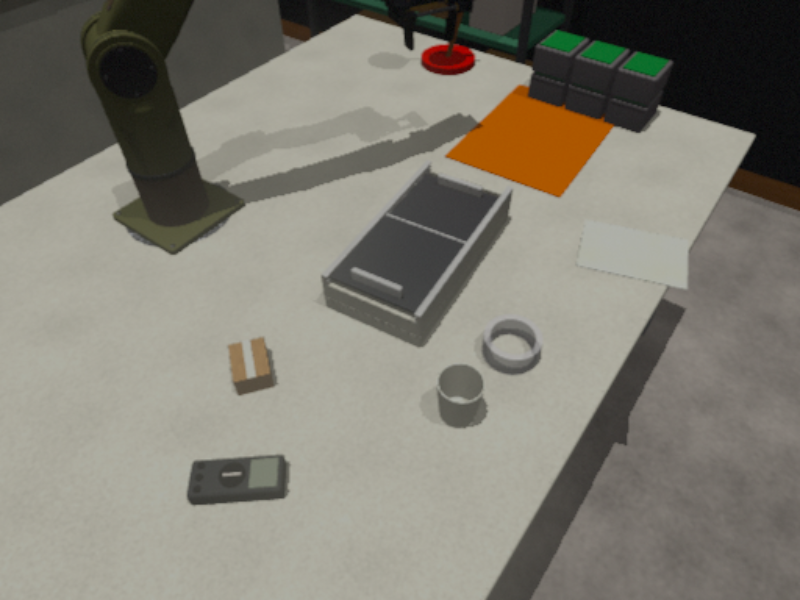

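The top view shows the cabinet at (305,340), its handles at (215,350) and (394,325), the meter at (583,310), the carton at (510,378), the cup at (434,212) and the tape at (356,217). Next I measure the handles in two views, to tell the doors apart by height, and the outlines of the cabinet and meter.

```bash
python3 - <<'E'
from h import *
import pickle
S=pickle.load(open("s0.pkl","rb"));k=.64
T,C=S["top"],S["scene"]
def blob(s,box,f):
    x0,y0,x1,y1=[int(a*k) for a in box]; im=s["image"].astype(int)[y0:y1,x0:x1]
    m=f(im).astype(np.uint8); n,l,st,ce=cv2.connectedComponentsWithStats(m)
    i=1+np.argmax(st[1:,4]); pts=np.argwhere(l==i)[:,::-1]+[x0,y0]
    return pts.mean(0),cv2.minAreaRect(pts.astype(np.float32)),st[i,4]
br=lambda im: im.mean(2)>115
dk=lambda im: im.mean(2)<95
def tri(a,b):
    A=[];B=[]
    for s,p in((T,a),(C,b)):
        o,d=ray(s,*p);d/=np.linalg.norm(d);M=np.eye(3)-np.outer(d,d);A.append(M);B.append(M@o)
    return np.linalg.lstsq(np.vstack(A),np.hstack(B),rcond=None)[0]
hl=blob(T,(210,318,226,382),br);hr=blob(T,(384,294,399,356),br)
sl=blob(C,(434,172,486,196),br);sr=blob(C,(348,264,405,302),br)
for n,a,b in(("left",hl,sl),("right",hr,sr)): print(n,a[2],b[2],a[0],b[0],tri(a[0],b[0]),on(T,*a[0],.09))
for p in((192,306),(402,278),(411,378),(206,405)): print("corner",on(T,p[0]*k,p[1]*k,.086))
for n,box,z,f in(("meter",(540,268,625,350),.032,dk),("carton",(478,345,540,410),.04,lambda im:(im[...,0]-im[...,2]>25))):
    b=blob(T,box,f); print(n,b[2],on(T,*b[0],z), [on(T,*p,z)[:2].round(3).tolist() for p in cv2.boxPoints(b[1])])
print("cup",on(T,434*k,212*k,.085),"tape",on(T,356*k,217*k,.045))
im=T["image"][150:270,110:275,::-1];a=cv2.resize(im,None,fx=4,fy=4,interpolation=cv2.INTER_CUBIC)
cv2.imwrite("pics/cab.png",cv2.convertScaleAbs(a,alpha=1.6))
E
```

```text
left 76 242 [137.61842105 223.73684211] [297.76859504 113.74793388] [0.51152567 0.34162439 0.09936961] [0.5061733  0.33888313 0.09      ]
right 84 121 [251.44047619 207.94047619] [240.69421488 177.92561983] [0.54408597 0.01097742 0.10309173] [0.54435934 0.00982569 0.09      ]
corner [0.58928513 0.38592352 0.086     ]
corner [ 0.63332414 -0.00917245  0.086     ]
corner [ 0.4463331  -0.02122763  0.086     ]
corner [0.40585816 0.35365802 0.086     ]
meter 858 [ 0.56652474 -0.36249505  0.032     ] [[0.601, -0.288], [0.649, -0.339], [0.544, -0.431], [0.498, -0.381]]
carton 207 [ 0.45592079 -0.19596621  0.04      ] [[0.432, -0.163], [0.495, -0.212], [0.481, -0.23], [0.418, -0.182]]
cup [ 0.76130102 -0.07367664  0.085     ] tape [0.76769541 0.07931007 0.045     ]
```

View pics/cab.png

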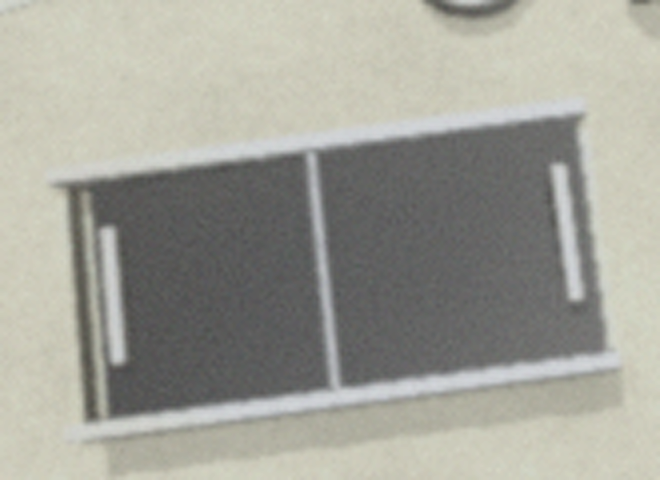

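Both views agree: the left handle, toward world +y, is the lower one at z ≈ 0.099. Its door stands about 16 mm ajar, and the right-hand door is the closed upper one. Cabinet yaw is about +6°, with its centre near (0.526, 0.184). I'll push the handle with closed fingers from its outer side.

>>> carry_out([
  [[-4,-1,1],[0,0,8],1],
  [[-8,-2,2],[0,0,16],1],
  [[-12,-3,3],[0,0,24],1],
  [[-16,-4,4],[0,0,32],1],
  [[-20,-4.5,5],[0,0,40],1],
  [[-24,-5.3,6],[0,0,48],1],
  [[-28.4,-6.1,7],[0,0,55],1],
  [[-28.4,-6.1,8.5],[0,0,57.5],1],
  [[-28.4,-6.1,8.5],[0,0,57.5],1],
  [[-28.4,-6.1,8.5],[0,0,57.5],1],
], newtons=20)

```text
clock: 1.15
tool_pos: [0.5043, 0.3794, 0.1535]
eef_rot: [0.668, 0.744, -0.0, -0.001]
contact_force: [0.2, -0.3, 0.5]
opening: 0.117
finger_force: 0.0
```

```bash
python3 - <<'E'
from h import *
s=r.snapshot("wrist");cv2.imwrite("pics/w1.png",cv2.resize(s["image"][...,::-1],(800,600)))
st=r.get_state();print(st["tool_pos"],st["eef_rot"],st["contact_force"],st["opening"])
E
```

```text
[0.50435706 0.37999108 0.1540434 ] [ 6.67601547e-01  7.44518348e-01  2.01870566e-04 -7.50392884e-04] [-0.46811737  0.10386001 -0.67055723] 0.07429292229891704
```

View pics/w1.png

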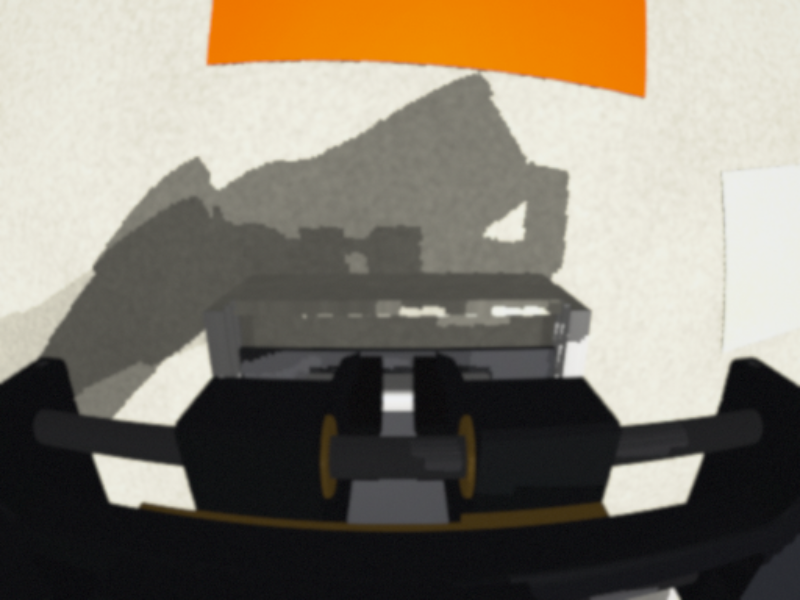

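The wrist view shows the cabinet square with the tool, and the handle visible between the fingers at (398,400). Next: lower, then push.

>>> carry_out([
  [[0,0,2.5],[0,0,0],1],
  [[0,0,5],[0,0,0],1],
  [[0,0,6.8],[0,0,0],1],
  [[0,0,6.8],[0,0,0],1],
  [[-1,0,6.8],[0,0,0],1],
  [[-2,0,6.8],[0,0,0],1],
  [[-3.5,0,6.8],[0,0,0],1],
  [[-5,0,6.8],[0,0,0],1],
  [[-6.5,0,6.8],[0,0,0],1],
  [[-8,0,6.8],[0,0,0],1],
  [[-9,0,6.8],[0,0,0],1],
])

```text
clock: 2.3
tool_pos: [0.5158, 0.2865, 0.086]
eef_rot: [0.67, 0.743, -0.0, 0.0]
contact_force: [0.6, 2.2, 1.2]
opening: 0.002
finger_force: 0.9
```

Force of about 2 N shows the door is sliding. Continuing to the stop.

>>> carry_out([
  [[-1,0,0],[0,0,0],1],
  [[-2,0,0],[0,0,0],1],
  [[-3,0,0],[0,0,0],1],
  [[-3.8,0,0],[0,0,0],1],
  [[-4.4,0,0],[0,0,0],1],
  [[-4.8,0,0],[0,0,0],1],
  [[-5,0,0],[0,0,0],1],
  [[-5,0,0],[0,0,0],1],
])

```text
clock: 3.1
tool_pos: [0.5198, 0.2386, 0.0855]
eef_rot: [0.669, 0.743, -0.001, -0.0]
contact_force: [1.0, 0.6, -0.7]
opening: 0.003
finger_force: 0.0
```

>>> carry_out([
  [[-0.3,0,0],[0,0,0],1],
  [[-0.6,0,0],[0,0,0],1],
  [[-0.9,0,0],[0,0,0],1],
  [[-0.9,0,0],[0,0,0],1],
])

```text
clock: 3.5
tool_pos: [0.5201, 0.2339, 0.0856]
eef_rot: [0.668, 0.744, 0.001, -0.002]
contact_force: [-1.2, 8.2, -1.4]
opening: 0.008
finger_force: 3.7
```

At the stop (8 N, held 4 mm short). Retreat, and go to above the meter.

>>> carry_out([
  [[1,0,0],[0,0,0],1],
  [[1,0,-4],[0,0,0],1],
  [[0,0,-8],[0,0,0],1],
  [[-3,0,-10],[0,0,0],0.6],
  [[-8,0,-10],[0,0,5],0.3],
  [[-13,0,-10],[0,0,10],0],
  [[-18,0,-10],[0,0,15],0],
  [[-23,-0.5,-10],[0,0,21],0],
  [[-28,-0.7,-10],[0,0,27],0],
  [[-33,-0.9,-10],[0,0,33],0],
  [[-38,-1.1,-10],[0,0,39],0],
  [[-43,-1.3,-10],[0,0,45],0],
])

```text
clock: 4.7
tool_pos: [0.5527, -0.2007, 0.1857]
eef_rot: [0.903, 0.429, -0.001, -0.0]
contact_force: [0.2, -0.2, 0.4]
opening: 0.797
finger_force: 0.0
```

```bash
cat > rel.py <<'E'
from h import *
from scipy.spatial.transform import Rotation as R
def rel(p,ydir=None):
    st=r.get_state();M=R.from_quat(st["eef_rot"]).as_matrix()
    print("pos",st["tool_pos"].round(4),"shift cm",(M.T@(np.array(p)-st["tool_pos"])*100).round(2),"yaw y",np.degrees(np.arctan2(M[1,1],M[0,1])).round(2), "tilt",np.degrees(np.arccos(-M[2,2])).round(2))
E
python3 - <<'E'
from rel import *
rel((.566,-.362,.18))
E
```

```text
pos [ 0.5527 -0.2007  0.1857] shift cm [-11.65  11.23   0.57] yaw y -39.24 tilt 0.07
```

>>> carry_out([
  [[-3,3,0],[0,0,3],0],
  [[-6,6,0],[0,0,6],0],
  [[-9,9,0.3],[0,0,8],0],
  [[-11.6,11.2,0.6],[0,0,10],0],
  [[-11.6,11.2,0.6],[0,0,10],0],
  [[-11.6,11.2,0.6],[0,0,10],0],
])

```text
clock: 5.3
tool_pos: [0.5666, -0.3596, 0.1791]
eef_rot: [0.937, 0.35, -0.001, -0.0]
contact_force: [0.1, 0.8, 0.5]
opening: 0.996
finger_force: 0.0
```

```bash
python3 - <<'E'
from rel import *
import pickle
rel((.566,-.362,.05))
s=r.snapshot("wrist");pickle.dump(s,open("w2.pkl","wb"))
im=s["image"]; cv2.imwrite("pics/w2.png",cv2.resize(im[...,::-1],(800,600)))
t=r.snapshot("top");pickle.dump(t,open("t2.pkl","wb"));a=cv2.resize(t["image"][130:270,110:430,::-1],(800,350),interpolation=cv2.INTER_CUBIC)
cv2.imwrite("pics/t2.png",cv2.convertScaleAbs(a,alpha=1.5))
E
```

```text
pos [ 0.5666 -0.3596  0.1791] shift cm [-0.19  0.16 12.91] yaw y -49.06 tilt 0.11
```

View pics/w2.png

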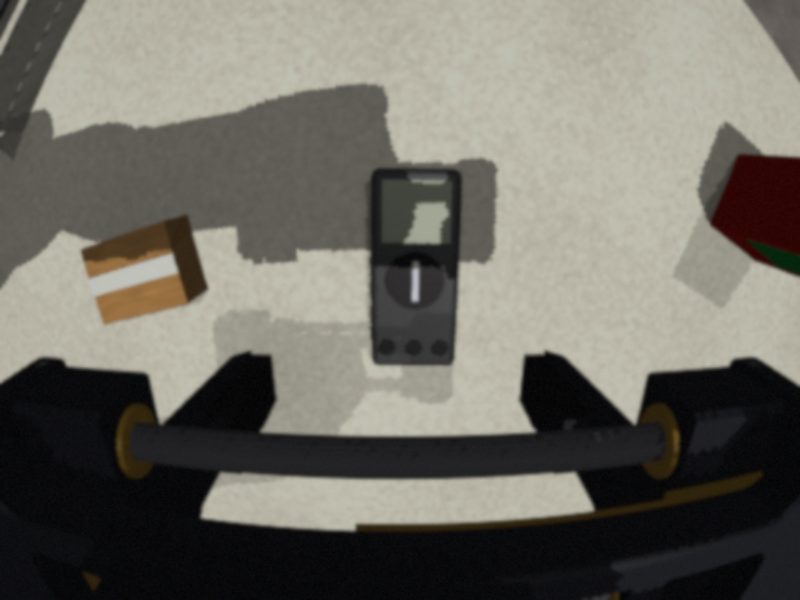

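View pics/t2.png

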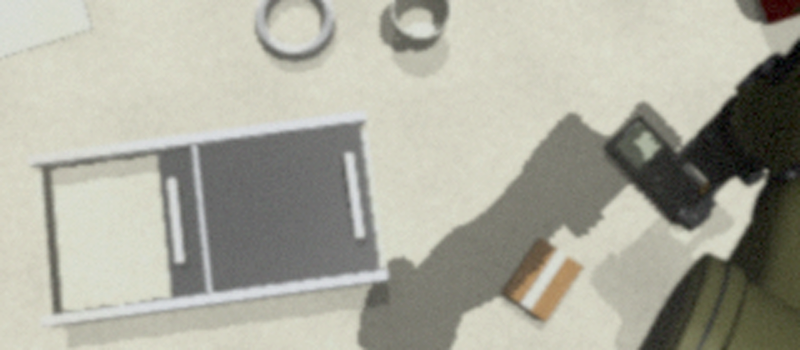

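The top view shows the bay uncovered at (110,230), with the handle just short of the neighbour's edge. The wrist view shows the meter's top-face corners at (372,170), (461,170), (454,364) and (374,364). I cast these onto z = 0.032.

```bash
python3 - <<'E'
from rel import *
import pickle
s=pickle.load(open("w2.pkl","rb"))
def fon(u,v,z):
    a,b=(u-s["cx"]),(v-s["cy"]);rr=np.hypot(a,b);th=rr/s["fx"];c=np.array([np.sin(th)*a/rr,-np.sin(th)*b/rr,-np.cos(th)])
    P=np.array(s["pose"]);d=P[:3,:3]@c;o=P[:3,3];return o+d*(z-o[2])/d[2]
c=np.array([fon(u*.64,v*.64,.032) for u,v in((373,170),(461,170),(454,364),(374,364))]);m=c.mean(0)
print(c.round(4),m)
for i,j in((0,1),(3,2),(0,3),(1,2)):
    d=c[j]-c[i];print(np.linalg.norm(d),np.degrees(np.arctan2(d[1],d[0])))
rel((m[0],m[1],.010))
t=pickle.load(open("t2.pkl","rb"))
# cabinet long-wall top corners, from t2 crop
for u,v in((33,163),(363,117),(386,276),(43,324)): print(on(t,110+u*.4,130+v*.4,.086))
E
```

```text
[[ 0.6092 -0.3026  0.032 ]
 [ 0.6456 -0.3439  0.032 ]
 [ 0.5463 -0.4293  0.032 ]
 [ 0.5101 -0.3874  0.032 ]] [ 0.57778702 -0.36579012  0.032     ]
0.055003783898155155 -48.594075829584
0.055343284529959 -49.213513386967335
0.1304036993290973 -139.45395319763668
0.13099735744867516 -139.30296576489053
pos [ 0.5678 -0.357   0.1794] shift cm [ 0.16  1.35 16.94] yaw y -48.86 tilt 0.11
[0.59116347 0.38505074 0.086     ]
[ 0.6368348  -0.00312908  0.086     ]
[ 0.45055572 -0.02523003  0.086     ]
[0.40502421 0.36688601 0.086     ]
```

>>> carry_out([
  [[0.2,1.3,0],[0,0,0],0],
  [[0.2,1.3,4],[0,0,0],0],
  [[0.2,1.3,8],[0,0,0],0],
  [[0.2,1.3,11],[0,0,0],0],
  [[0.2,1.3,13.5],[0,0,0],0],
  [[0.2,1.3,15.5],[0,0,0],0],
  [[0.2,1.3,17],[0,0,0],0],
  [[0.2,1.3,17],[0,0,0],0],
  [[0.2,1.3,17],[0,0,0],0.5],
  [[0.2,1.3,17],[0,0,0],0.6],
  [[0.2,1.3,17],[0,0,0],0.6],
  [[0.2,1.3,17],[0,0,0],0.6],
], newtons=25)

```text
clock: 6.6
tool_pos: [0.5776, -0.3671, 0.0105]
eef_rot: [0.937, 0.351, 0.0, -0.0]
contact_force: [-2.8, 2.5, 2.5]
opening: 0.66
finger_force: 1.1
```

>>> carry_out([
  [[0,0,0],[0,0,0],0.7],
  [[0,0,0],[0,0,0],0.8],
  [[0,0,0],[0,0,0],0.8],
  [[0,0,-1],[0,0,0],0.8],
  [[0,0,-3],[0,0,0],0.8],
  [[0,0,-6],[0,0,0],0.8],
  [[0,0,-10],[0,0,0],0.8],
  [[0,0,-14],[0,0,0],0.8],
  [[0,0,-16],[0,0,0],0.8],
  [[0,0,-16],[0,0,0],0.8],
])

```text
clock: 7.6
tool_pos: [0.58, -0.3694, 0.175]
eef_rot: [0.937, 0.35, 0.003, 0.004]
contact_force: [-0.0, -0.2, -1.6]
opening: 0.656
finger_force: 25.0
```

```bash
python3 - <<'E'
from rel import *
rel((.512,.308,.17))
s=r.snapshot("wrist");cv2.imwrite("pics/w3.png",s["image"][...,::-1])
E
```

```text
pos [ 0.58   -0.3694  0.175 ] shift cm [ 39.33 -55.57   0.1 ] yaw y -48.98 tilt 0.54
```

View pics/w3.png

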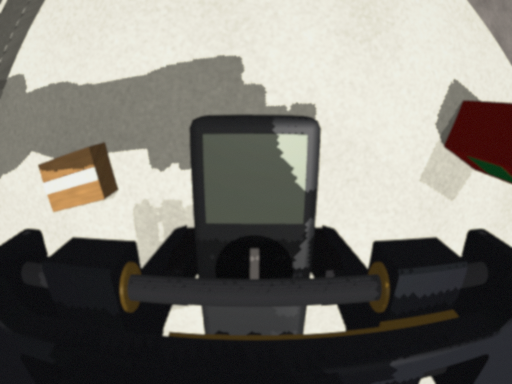

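Meter held square at 25 N. Carry to above the bay.

>>> carry_out([
  [[1.2,-1.6,0],[0,0,1],0.8],
  [[3.5,-4.9,0],[0,0,3],0.8],
  [[6.1,-8.6,0],[0,0,5],0.8],
  [[8.7,-12.3,0],[0,0,8],0.8],
  [[11.3,-15.9,0],[0,0,10],0.8],
  [[13.8,-19.6,0],[0,0,12],0.8],
  [[16.4,-23.3,0],[0,0,15],0.8],
  [[19,-27,0],[0,0,17],0.8],
  [[21.6,-30.6,0],[0,0,19],0.8],
  [[24.2,-34.3,0],[0,0,21],0.8],
  [[26.8,-38,0],[0,0,24],0.8],
  [[29.4,-41.7,0],[0,0,26],0.8],
])

```text
clock: 8.85
tool_pos: [0.5241, 0.1417, 0.1684]
eef_rot: [0.992, 0.13, -0.001, 0.0]
contact_force: [2.1, -0.1, -2.9]
opening: 0.655
finger_force: 25.0
```

```bash
python3 - <<'E'
from rel import *
rel((.511,.306,.17))
E
```

```text
pos [0.5241 0.1417 0.1684] shift cm [  2.97 -16.21  -0.18] yaw y -75.06 tilt 0.16
```

>>> carry_out([
  [[0.8,-4,0],[0,0,3],0.8],
  [[1.6,-8,0],[0,0,6],0.8],
  [[2.3,-12,0],[0,0,8],0.8],
  [[2.8,-15,0],[0,0,8.7],0.8],
  [[3,-16,0],[0,0,8.7],0.8],
  [[3,-16,0],[0,0,8.7],0.8],
  [[3,-16,0],[0,0,8.7],0.8],
  [[3,-16,0],[0,0,8.7],0.8],
])

```text
clock: 9.65
tool_pos: [0.5136, 0.2995, 0.1697]
eef_rot: [0.999, 0.053, -0.0, 0.001]
contact_force: [0.1, 0.3, -2.8]
opening: 0.656
finger_force: 25.0
```

```bash
python3 - <<'E'
from rel import *
rel((.511,.306,.040))
s=r.snapshot("wrist");t=r.snapshot("top")
a=cv2.resize(s["image"][...,::-1],(440,330));b=cv2.resize(t["image"][150:270,110:230,::-1],(330,330),interpolation=cv2.INTER_CUBIC)
cv2.imwrite("pics/w4.png",np.hstack([a,b]))
E
```

```text
pos [0.5136 0.2995 0.1697] shift cm [-0.19 -0.69 12.97] yaw y -83.87 tilt 0.1
```

View pics/w4.png

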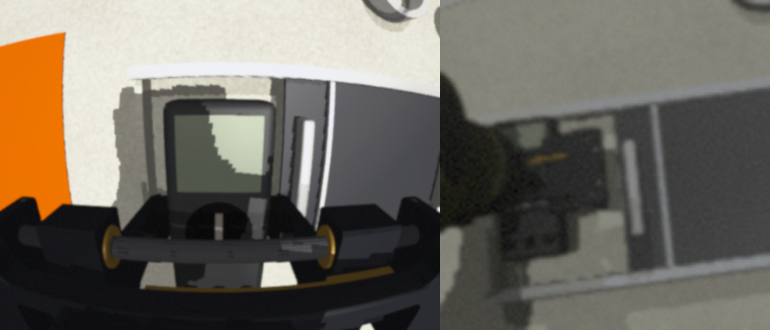

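The wrist view shows the meter (x≈220) centred between the end wall (150) and the handle (300), parallel to the walls. Descending.

>>> carry_out([
  [[-0.2,-0.3,2],[0,0,0],0.8],
  [[-0.2,-0.3,4.5],[0,0,0],0.8],
  [[-0.2,-0.3,7],[0,0,0],0.8],
  [[-0.2,-0.3,9],[0,0,0],0.8],
  [[-0.2,-0.3,10.5],[0,0,0],0.8],
  [[-0.2,-0.3,11.5],[0,0,0],0.8],
  [[-0.2,-0.3,12.2],[0,0,0],0.8],
  [[-0.2,-0.3,12.5],[0,0,0],0.8],
  [[-0.2,-0.3,12.5],[0,0,0],0.8],
])

```text
clock: 10.65
tool_pos: [0.511, 0.3052, 0.0449]
eef_rot: [0.998, 0.055, 0.0, -0.0]
contact_force: [-0.6, 0.1, -2.1]
opening: 0.654
finger_force: 25.0
```

>>> carry_out([
  [[0,0,0.2],[0,0,0],0.8],
  [[0,0,0.35],[0,0,0],0.8],
  [[0,0,0.45],[0,0,0],0.8],
  [[0,0,0.5],[0,0,0],0.8],
  [[0,0,0.5],[0,0,0],0.8],
])

```text
clock: 11.15
tool_pos: [0.5109, 0.3054, 0.0405]
eef_rot: [0.998, 0.055, 0.0, -0.0]
contact_force: [-1.8, 0.1, 4.7]
opening: 0.657
finger_force: 25.0
```

Contact with the floor. Release with partial opening, then rise.

>>> carry_out([
  [[0,0,0],[0,0,0],0.3],
  [[0,0,0],[0,0,0],0.2],
  [[0,0,0],[0,0,0],0.2],
  [[0,0,0],[0,0,0],0.2],
  [[0,0,-1],[0,0,0],0.2],
  [[0,0,-3],[0,0,0],0.2],
  [[0,0,-6],[0,0,0],0.2],
  [[0,0,-10],[0,0,0],0.2],
  [[0,0,-14],[0,0,0],0.2],
  [[0,0,-18],[0,0,0],0.2],
  [[0,0,-18],[0,0,0],0.2],
])

```text
clock: 12.25
tool_pos: [0.5143, 0.3059, 0.2259]
eef_rot: [0.998, 0.055, 0.005, -0.002]
contact_force: [1.3, 0.6, -0.3]
opening: 0.801
finger_force: 0.0
```

```bash
python3 - <<'E'
from rel import *
s=r.snapshot("wrist");t=r.snapshot("scene")
a=cv2.resize(s["image"][...,::-1],(400,300));b=cv2.resize(t["image"][...,::-1],(400,300))
cv2.imwrite("pics/w5.png",np.hstack([a,b]));st=r.get_state();print(st["contact_force"],st["finger_force"],st["opening"],st["tool_pos"])
E
```

```text
[ 0.06528081  0.39492241 -0.77501742] 0.0 0.7998165960618329 [0.51103093 0.30543815 0.22096651]
```

View pics/w5.png

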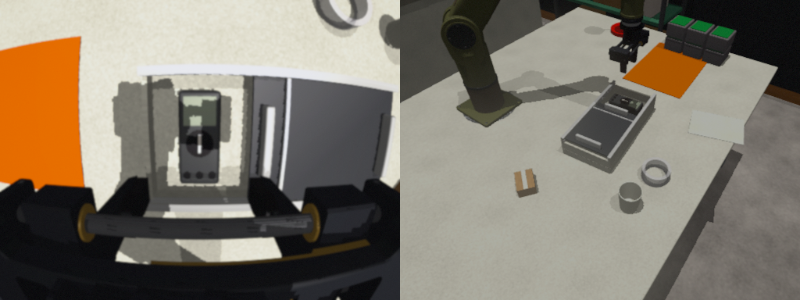

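The meter lies flat and face up on the bay floor, at (200,137) in the wrist view. The lower door is open, the neighbour is closed, and the bystanders are untouched.

```bash
python3 -c "
from plant import r
print(r.finish_job())"
```

```text
the job is handed in; nothing more can be done
None
```

The lower-track door is fully open, the meter lies flat and face up on the floor of the +y bay, and the job was handed in at about 12 s; no verdict was returned.

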